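Dark reading, then hold the blue-capped cell in the light path

ROBOT

A 6-joint arm with a two-finger parallel gripper is mounted at the origin on the work surface. World frame = base frame: x ahead of the robot, y to its left, z up, the work surface at z = 0. Lengths are in m, angles in rad, forces in N, time in s.
With the tool pointing down it reaches from about 0.25 to 0.775 m from the base axis. Payload 4 kg.
Tool frame: the origin (TCP) lies on the centre line of the jaws, within the pads' length; the fingertips stand 8 mm ahead of it and the grasp point (between the pads) lies 11 mm behind it; z points along the fingers, y is the direction in which the jaws open and shut (so a half turn about z gives the same grasp; the last joint's range is limited). The gripper opens to 94 mm and grips with 3 to 60 N. Pads are 16 mm wide; open, the fingers measure 119 mm over their backs; the gripper's body (75 mm by 177 mm) begins 78 mm behind the grasp point.
Start: joints at [-1.378, 0.087, 1.371, -0, 1.684, -0.103], TCP at [0.16, -0.526, 0.214] pointing down, gripper open.
Joint ranges: [-3.1, 3.1], [-0.76, 2.03], [0.27, 2.55], [-1.08, 4.22], [0.17, 2.65], [-2.57, 2.57]. Speed limits (rad/s): [2.79, 2.79, 3.14, 3.14, 3.14, 3.14].

INTERFACE

Orientations are given as [roll, pitch, yaw] about the fixed x, y, z axes, in that order (R = Rz(yaw) Ry(pitch) Rx(roll)).
In Python, from bench import * gives the robot as it stands.
- The arm moves only by the tool step_arm, never from a script. Its argument "steps" is a list of rows, each an object of numbers: "jaw": the opening, from 0 (shut) to 1 (fully open); "tx", "ty", "tz": the shift along the tool's x, y, z in m; "ax", "ay", "az": the turn, a rotation vector about the tool's x, y, z in rad. In form: [{"jaw": .., "tx": .., "ty": .., "tz": .., "ax": .., "ay": .., "az": ..}, ...]. A call has 1 to 8 rows; each row is the pose to reach, as a shift and turn from the pose measured when the call began, along the tool's axes at that moment; what a row does not reach only later rows make up. A row lasts 1/10 s, in which the tool goes at most 50 mm and 8.59 degrees, less where a joint would pass 70% of its speed; a pose out of reach is approached as far as the arm can. A call with a gripper value outside its range is refused whole. The fingers move at their own pace and stop on an object; the grip force is fixed at half the most. Time passes only in rows, so rows that repeat a pose let the fingers close. It gives the time, the measured TCP pose, the force and the opening at its end, in the units of the state.
- get_obs(): the state, without advancing time (a new reading comes with each control period).
- snapshot(name): name is "side" or "top" or "wrist"; returns (picture, depth): 400x640x3 uint8, red, green, blue; 400x640 float32, m along the optical axis (not along the pixel's ray), 0 where there is no reading.
- camera_model(name): a dict with "intrinsics" (3x3 intrinsics, pixels), "k1" (the pictures are not rectified: a ray, as slopes to the right and down, at radius r is drawn at 1 + k1 r^2 times it, then the intrinsics apply), "origin" and "orientation" of the camera in the world. Camera axes: x right, y down, z forward; pixel columns grow to the right and rows downward; lengths in m; the calibration is good to about 2 mm. A picture is of the moment at which its call begins: read the wrist's pose just before it. camera_model takes no time and is no camera call; for the wrist camera it gives the pose at the moment of the call.
- close_job(): hands the job in, once; it reports no verdict.
Trained networks look in the newest picture that a camera, given by its name, has taken for a name from the list of things; names that differ only in an ending like _2 or _b are one class to them, and where a whole thing is asked for, a point or a joint stands for the part that bears it (a point fixed in the world has none). Each returns a list of dicts, best first, with "confidence" (0 to 1); they miss things now and then, are a little off and sometimes report something else, mostly with a low value. They report only what shows in the picture. A call takes as long as a camera call.
- silhouettes(camera, query): "pixels" (400x640 bool, what is visible of it) and "rect" ([left, top, right, bottom] in pixels, round what is visible of it).
The state is a dict: "time": time; "joint_positions": joint angles; "qvel": joint speeds; "joint_torque": joint torques, N m; "tool_pos": TCP position; "ee_rot": TCP orientation; "wrist_force": force on the tool from outside, world axes, zero at the start; "wrist_torque": the same for the moment, N m; "width": finger opening in m.
Only numpy, scipy, OpenCV 4.12 (cv2) and the standard library are available. Lean on these libraries where they do the work, as an engineer would, in place of code of your own. Each camera call takes 0.05 s, during which the arm holds its last target. There are 200 camera calls.

TASK

On the camera test rig, pull the lamp's black shutter knob fully out, leave it out for about a second for the dark reading, and push it fully home. Then take the blue-capped glass cell out of the white rack, gripping it by its two white frosted faces only and never touching its clear faces, and finish still holding it: upright, still and clear of everything, midway between lamp and camera so that the light beam passes squarely in through one clear face and out of the other. Leave the other cells and the loose things on the table where they are.

Things in the scene. Friction and masses are not known exactly. Their poses are not given: they have to be found in the camera images.
- rig: Fixed test rig: aluminium base plate 70 x 360 x 12 mm, orange lamp housing (x -45 to 45, y 75 to 195 mm) at +y, dark blue camera box (60 x 50 mm, y -75 to -125 mm) at -y, both with tops at 120 mm. Origin on the table under the middle of the gap (red line on the plate); y runs along the beam from camera to lamp, x is level and points to the side away from the robot. Place and yaw vary.
- light_mid (a point): Middle of the light path: on the beam axis, halfway between the lamp's black nose and shutter guides (to y 57 mm of the rig) and the camera lens (to y -60 mm), 90 mm above the table; axes as the rig's. The beam runs level along the rig's y, is 3 mm thick and is not drawn.
- shutter (a joint): Lamp shutter slide, in m: 0 fully home (lamp open), 0.030 fully out (black blade before the lamp's nose). The knob travels along the rig's -x, towards the robot. Detented at both ends: about 5 N to leave an end, less towards mid-travel; past the middle it is drawn on to the other end and stays there.
- shutter_knob (a point): Centre of the black round shutter knob (moves with it): 24 mm in diameter, 28 mm long along the rig's x, red dot on its end, 80 mm above the table, on the robot's side of the lamp housing; at home its centre stands 34 mm out from the housing's face, on an 8 mm rod. The housing's top is 40 mm above it.
- rack: Fixed white rack, 200 x 62 mm, 14 mm high, with three pockets in a row along its x axis, 65 mm apart, 8 mm deep, floors 6 mm above the table, each 1 mm wider all round than a cell. Origin at the centre of its underside. Which cell stands in which pocket varies; place and yaw vary.
- cell: Loose glass cell with a blue cap, upright in a rack pocket, about 75 g: 30 mm along its x axis (clear face to clear face), 20 mm along y (frosted to frosted), glass 70 mm high, 24 x 13 x 8 mm blue cap on top. Origin at the centre of its underside, z up. Its x axis lies along the row of the rack.
- cell_clear: The clear glass part of the cell, 30 x 16 x 70 mm, whose two clear faces are the cell's narrow ends (x = +-15 mm, 16 mm of clear glass between the edges of the frosted plates). Same origin and axes as the cell.
- cell_frost_left: White frosted plate on the cell's +y side, 2 mm thick, its face 30 x 70 mm at y = +10 mm. Same origin and axes as the cell.
- cell_frost_right: White frosted plate on the cell's -y side, 2 mm thick, its face 30 x 70 mm at y = -10 mm. Same origin and axes as the cell.
- cell_green: Loose bystander: same glass cell with a green cap, origin at the centre of its underside.
- cell_yellow: Loose bystander: same glass cell with a yellow cap, origin at the centre of its underside.
- tape: Loose bystander: roll of grey tape standing flat, 100 mm across, 45 mm high, origin at the centre of its underside.
- driver: Loose bystander: screwdriver lying on the table.
- servo: Loose bystander: small black servo motor, 54 x 20 x 46 mm, origin at the centre of its underside.
- battery: Loose bystander: grey battery pack with an orange band, 70 x 35 x 25 mm, origin at the centre of its underside.
- bracket: Loose bystander: white printed L-bracket, 70 x 45 x 45 mm, origin at the centre of its underside.

How it is judged:
By the outcome, as a careful person would: the job done as asked, in the order asked, and still so for the second after the job is handed in, while the arm keeps its last pose, push and grip.
It also fails if it takes over 51 s, if anything falls off the work surface, if the arm or the gripper's body presses on something with over 40 N, if the wrist force passes 120 N, or if a joint passes its speed limit or range.

## Working session

There is one attempt and no reset: what is moved stays moved. The work goes in short steps, Python scripts to look and compute and a tool call to move; the robot and the scene stay as the last step left them, time stands still between calls to the robot, and variables do not carry over. Pictures are saved under pics/ and viewed, about 8 in all and at most 12, crops included, and the job is handed in when it is done.

Besides the shell and the picture viewer there is one more tool, called after "Request:" as name([rows], argument=value, ...), one row to a line, values as JSON. step_arm: Moves the arm, as the interface text tells. Its arguments: {"type":"object","properties":{"steps":{"type":"array"}},"required":["steps"]}

```bash
ls; mkdir -p pics; cat > h.py <<'E'
from bench import *
import numpy as np, cv2
from scipy.spatial.transform import Rotation as R
def rot(o):
    o=np.array(o,float)
    if o.shape==(3,3): return o
    return R.from_euler('xyz',o).as_matrix() if o.size==3 else R.from_quat(o).as_matrix()
def world(m,px,depth):
    "px Nx2 (col,row), depth N -> world points"
    K=np.array(m['intrinsics']);px=np.atleast_2d(px).astype(float)
    d=np.c_[(px[:,0]-K[0,2])/K[0,0],(px[:,1]-K[1,2])/K[1,1]];u=d.copy()
    for _ in range(20): u=d/(1+m['k1']*(u**2).sum(1,keepdims=True))
    p=np.c_[u,np.ones(len(u))]*np.asarray(depth).reshape(-1,1)
    return p@rot(m['orientation']).T+np.array(m['origin'])
def project(m,P):
    K=np.array(m['intrinsics']);p=(np.atleast_2d(P)-np.array(m['origin']))@rot(m['orientation'])
    u=p[:,:2]/p[:,2:];u=u*(1+m['k1']*(u**2).sum(1,keepdims=True))
    return u@K[:2,:2].T+K[:2,2]
def save(n,img): cv2.imwrite('pics/'+n,img[...,::-1])
E
python3 - <<'E'
from h import *
print(get_obs())
a={}
for c in ['top','side']:
    m=camera_model(c);print(c,m)
    im,d=snapshot(c);save(c+'0.png',im);np.savez(c+'0.npz',im=im,d=d)
    for q in ['rig','rack','cell','cell_green','cell_yellow','shutter_knob','tape','driver','servo','battery','bracket']:
        for s in silhouettes(c,q)[:2]:
            p=s['pixels'];v,u=np.nonzero(p&(d>0))
            w=world(m,np.c_[u,v],d[v,u]) if len(u) else np.zeros((1,3))
            print(c,q,round(s['confidence'],2),np.round(s['rect']),np.round(np.median(w,0),3),np.round(np.percentile(w,98,axis=0),3),np.round(np.percentile(w,2,axis=0),3))
print(get_obs()['time'])
E
```

```text
pics
{'time': 0.0, 'joint_positions': array([-1.37806688e+00,  8.79819830e-02,  1.37226574e+00,  2.77775029e-06,
        1.68359850e+00, -1.03063046e-01]), 'qvel': array([ 0.00082728,  0.00083698,  0.0003254 ,  0.00011688, -0.00060494,
        0.00162486]), 'joint_torque': array([-2.86756585e-04, -3.40186214e+01, -3.02427721e+01,  7.17862090e-02,
        3.31202452e-02, -1.54634722e-04]), 'tool_pos': array([ 0.16023635, -0.52557909,  0.21228359]), 'ee_rot': array([-3.13935132e+00, -2.34595110e-04,  2.95792540e-01]), 'wrist_force': array([ 0.69965934, -0.23125235,  0.44380724]), 'wrist_torque': array([-0.00213602,  0.03879086,  0.01518777]), 'width': 0.09378778470047357}
top {'intrinsics': array([[440.98797123,   0.        , 323.28383638],
       [  0.        , 440.98797123, 201.94554978],
       [  0.        ,   0.        ,   1.        ]]), 'k1': -0.07666926559374122, 'origin': array([ 0.27459962, -0.00862921,  1.48195814]), 'orientation': array([-2.97696085, -0.01025762, -1.55344888])}
top rig 0.85 [233. 143. 340. 186.] [0.642 0.148 0.1  ] [0.688 0.269 0.125] [ 0.584 -0.061  0.002]

[... 1841 characters left out ...]
426 -0.094  0.051] [ 0.439 -0.088  0.084] [ 0.418 -0.123  0.014]
side shutter_knob 0.67 [251. 236. 271. 243.] [0.566 0.18  0.084] [0.591 0.186 0.092] [0.552 0.171 0.073]
side tape 0.83 [298. 305. 344. 350.] [0.349 0.373 0.03 ] [0.396 0.413 0.047] [ 0.302  0.318 -0.001]
side driver 0.96 [212. 291. 267. 355.] [0.522 0.364 0.02 ] [0.544 0.458 0.027] [ 0.506  0.302 -0.001]
side servo 0.71 [300. 164. 315. 182.] [ 0.618 -0.285  0.03 ] [ 0.638 -0.275  0.047] [ 0.598 -0.304  0.006]
side battery 0.77 [310. 155. 330. 163.] [ 0.612 -0.408  0.022] [ 0.645 -0.396  0.029] [ 0.579 -0.434  0.002]
side bracket 0.53 [382. 153. 402. 165.] [ 0.351 -0.459  0.01 ] [ 0.388 -0.44   0.045] [ 0.322 -0.484  0.001]
1.2
```

```bash
python3 - <<'E'
from h import *
a=np.load('top0.npz')['im'];b=np.load('side0.npz')['im']
A=cv2.resize(a[120:280,170:470],(800,427),interpolation=cv2.INTER_CUBIC)
save('a.png',A)
# fit rig frame
m=camera_model('top');d=np.load('top0.npz')['d']
v,u=np.mgrid[0:400,0:640];w=world(m,np.c_[u.ravel(),v.ravel()],d.ravel());c=a.reshape(-1,3).astype(int)
ok=d.ravel()>0
hi=ok&(w[:,2]>.105)&(w[:,0]>.5)&(w[:,2]<.14)&(w[:,1]>-.2)&(w[:,1]<.4)
for n,s in (('lamp',hi&(w[:,1]>.08)),('cam',hi&(w[:,1]<.06))):
    r=cv2.minAreaRect((w[s][:,:2]*1000).astype(np.float32));print(n,s.sum(),r,np.median(w[s][:,2]))
r_=ok&(w[:,2]>.008)&(w[:,2]<.025)&(w[:,0]>.38)&(w[:,0]<.49)&(w[:,1]<-.05)&(w[:,1]>-.3)
print('rack',cv2.minAreaRect((w[r_][:,:2]*1000).astype(np.float32)))
E
```

```text
lamp 1912 ((741.5093383789062, 299.6385498046875), (392.54779052734375, 179.6550750732422), 41.23075866699219) 0.12173746861623125
cam 308 ((655.3624267578125, -15.108440399169922), (57.45362091064453, 64.30866241455078), 0.9846467971801758) 0.11938062213646639
rack ((436.0146484375, -169.55133056640625), (94.42180633544922, 204.04737854003906), 5.995634078979492)
```

View pics/a.png

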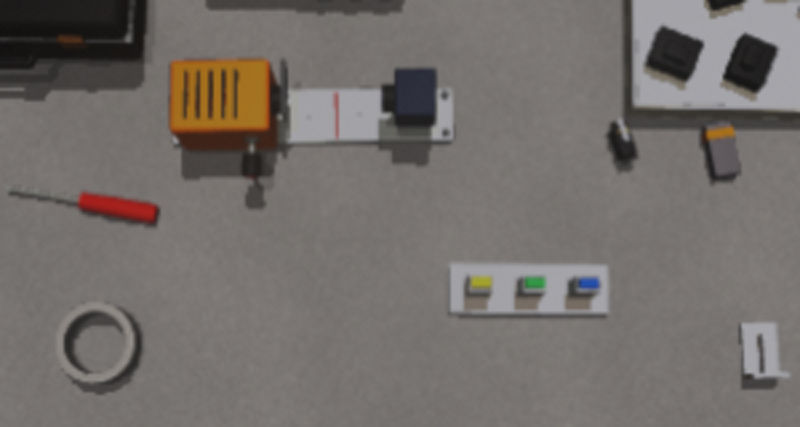

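The picture shows the lamp at the left (world +y) with its knob at about (252,160), the red line at (337,115), the camera box at (415,95), and the blue cell in the right-hand pocket at (588,284). Next I'll check the wrist camera mounting and work out the first move.

```bash
cat >> h.py <<'E'
def rel(p,yaw=None,roll=np.pi,pitch=0):
    "shift and rotvec in tool axes to reach world TCP p, tool down with yaw"
    o=get_obs();T=rot(o['ee_rot']);t=T.T@(np.array(p)-o['tool_pos'])
    G=rot([roll,pitch,yaw]);r=R.from_matrix(T.T@G).as_rotvec()
    print('t',np.round(t,4),'a',np.round(r,4),'n',np.linalg.norm(r)/.15)
E
python3 - <<'E'
from h import *
m=camera_model('wrist');o=get_obs();T=rot(o['ee_rot']);C=rot(m['orientation'])
print(m['intrinsics'],m['k1'],T.T@(np.array(m['origin'])-o['tool_pos']),'\n',np.round(T.T@C,3))
rel([.52,.10,.40],0.0)
rel([.40,-.18,.33],1.57)
E
```

```text
[[359.94726718   0.         318.24095277]
 [  0.         359.94726718 195.62382287]
 [  0.           0.           1.        ]] -0.040438223884142935 [ 0.06857913  0.00041184 -0.17204311] 
 [[ 0.001 -0.972 -0.235]
 [ 1.     0.001  0.001]
 [-0.    -0.235  0.972]]
t [ 0.5266 -0.4941 -0.1866] a [1.000e-04 0.000e+00 2.958e-01] n 1.97183346051478
t [ 0.3302 -0.2612 -0.1165] a [ 0.0000e+00  1.0000e-04 -1.2742e+00] n 8.49483328097199
```

Request:
step_arm([
  {"jaw":1,"tx":0.04,"ty":-0.03,"tz":-0.05},
  {"jaw":1,"tx":0.527,"ty":-0.494,"tz":-0.187,"az":0.296},
  {"jaw":1,"tx":0.527,"ty":-0.494,"tz":-0.187,"az":0.296},
  {"jaw":1,"tx":0.527,"ty":-0.494,"tz":-0.187,"az":0.296},
  {"jaw":1,"tx":0.527,"ty":-0.494,"tz":-0.187,"az":0.296},
  {"jaw":1,"tx":0.527,"ty":-0.494,"tz":-0.187,"az":0.296},
  {"jaw":1,"tx":0.527,"ty":-0.494,"tz":-0.187,"az":0.296},
  {"jaw":1,"tx":0.527,"ty":-0.494,"tz":-0.187,"az":0.296},
])

```text
invalid input
```

```bash
python3 -c "
from h import *
rel([.52,.10,.40],0.0);print(get_obs()['tool_pos'])"
```

```text
t [ 0.5266 -0.4941 -0.1866] a [1.000e-04 0.000e+00 2.958e-01] n 1.97183346051478
[ 0.16031284 -0.52613947  0.21349005]
```

Request:
step_arm([
  {"jaw":1,"tx":0.04,"ty":-0.03,"tz":-0.05,"ax":0,"ay":0,"az":0.1},
  {"jaw":1,"tx":0.527,"ty":-0.494,"tz":-0.187,"ax":0,"ay":0,"az":0.296},
  {"jaw":1,"tx":0.527,"ty":-0.494,"tz":-0.187,"ax":0,"ay":0,"az":0.296},
  {"jaw":1,"tx":0.527,"ty":-0.494,"tz":-0.187,"ax":0,"ay":0,"az":0.296},
  {"jaw":1,"tx":0.527,"ty":-0.494,"tz":-0.187,"ax":0,"ay":0,"az":0.296},
  {"jaw":1,"tx":0.527,"ty":-0.494,"tz":-0.187,"ax":0,"ay":0,"az":0.296},
  {"jaw":1,"tx":0.527,"ty":-0.494,"tz":-0.187,"ax":0,"ay":0,"az":0.296},
  {"jaw":1,"tx":0.527,"ty":-0.494,"tz":-0.187,"ax":0,"ay":0,"az":0.296},
])

```text
time: 2.0
tool_pos: [0.3504, -0.1985, 0.325]
ee_rot: [3.141, -0.001, -0.001]
wrist_force: [0.8, -0.7, 1.0]
width: 0.0938
```

```bash
python3 -c "
from h import *
rel([.52,.10,.40],0.0);print(get_obs()['tool_pos'])"
```

```text
t [ 0.1695 -0.2986 -0.075 ] a [ 0.0009 -0.0011 -0.0008] n 0.010580400890591294
[ 0.35036097 -0.19852968  0.32503207]
```

```bash
cat >> h.py <<'E'
def look(tag,qs):
    m=camera_model('wrist');im,d=snapshot('wrist');save(tag+'.png',im)
    out={}
    for q in qs:
        s=silhouettes('wrist',q)
        out[q]=s[0]['pixels'] if s else np.zeros(d.shape,bool)
        print(q,[(round(x['confidence'],2),np.round(x['rect']).tolist()) for x in s[:3]])
    np.savez(tag+'.npz',im=im,d=d,K=m['intrinsics'],k1=m['k1'],o=m['origin'],r=m['orientation'],**out)
E
python3 - <<'E'
from h import *
get_obs(); o1=get_obs()['qvel'];print(np.abs(o1).max())
look('w1',['rack','cell','cell_green','cell_yellow'])
print(get_obs()['tool_pos'],get_obs()['time'])
E
```

```text
1.2007163018643194
rack [(0.77, [218.0, 75.0, 377.0, 122.0])]
cell [(0.56, [335.0, 89.0, 369.0, 107.0])]
cell_green [(0.93, [283.0, 90.0, 311.0, 106.0])]
cell_yellow [(0.84, [228.0, 89.0, 263.0, 108.0])]
[ 0.34973484 -0.20059826  0.32408795] 2.25
```

Request:
step_arm([
  {"jaw":1,"tx":0.17,"ty":-0.299,"tz":-0.075,"ax":0,"ay":0,"az":0},
  {"jaw":1,"tx":0.17,"ty":-0.299,"tz":-0.075,"ax":0,"ay":0,"az":0},
  {"jaw":1,"tx":0.17,"ty":-0.299,"tz":-0.075,"ax":0,"ay":0,"az":0},
  {"jaw":1,"tx":0.17,"ty":-0.299,"tz":-0.075,"ax":0,"ay":0,"az":0},
  {"jaw":1,"tx":0.17,"ty":-0.299,"tz":-0.075,"ax":0,"ay":0,"az":0},
  {"jaw":1,"tx":0.17,"ty":-0.299,"tz":-0.075,"ax":0,"ay":0,"az":0},
  {"jaw":1,"tx":0.17,"ty":-0.299,"tz":-0.075,"ax":0,"ay":0,"az":0},
  {"jaw":1,"tx":0.17,"ty":-0.299,"tz":-0.075,"ax":0,"ay":0,"az":0},
])

```text
time: 3.05
tool_pos: [0.5224, 0.1002, 0.3965]
ee_rot: [-3.141, 0.003, 0.003]
wrist_force: [0.1, -0.2, -0.5]
width: 0.094
```

```bash
python3 - <<'E'
from h import *
print(np.abs(get_obs()['qvel']).max(),get_obs()['tool_pos'])
look('w2',['rig','shutter_knob','rack','cell'])
print(get_obs()['tool_pos'],get_obs()['time'])
a=cv2.imread('pics/w1.png');b=cv2.imread('pics/w2.png')
cv2.imwrite('pics/w12.png',cv2.resize(np.vstack([a[20:380],b]),(505,600),interpolation=cv2.INTER_AREA))
E
```

```text
0.055401807130790334 [0.5223899  0.10023758 0.39654328]
rig [(0.85, [175.0, 18.0, 442.0, 137.0])]
shutter_knob [(0.84, [252.0, 98.0, 273.0, 138.0]), (0.32, [639.0, 81.0, 640.0, 84.0])]
rack [(0.84, [424.0, 188.0, 549.0, 228.0]), (0.49, [522.0, 207.0, 562.0, 217.0])]
cell [(0.74, [515.0, 203.0, 566.0, 228.0]), (0.53, [172.0, 18.0, 445.0, 138.0])]
[0.51941503 0.09616988 0.39857717] 3.3
```

View pics/w12.png

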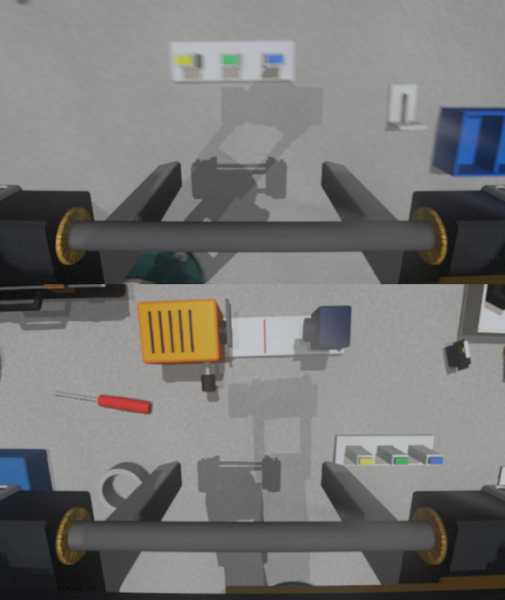

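The upper view (w1) shows the rack with the yellow, green and blue caps at (187,60), (230,60), (273,60). The lower view (w2) shows the lamp, the knob at (208,378), the red line at (265,336) and the camera box. Now the frame fits.

```bash
cat >> h.py <<'E'
def cloud(tag):
    z=np.load(tag+'.npz');m=dict(intrinsics=z['K'],k1=float(z['k1']),origin=z['o'],orientation=z['r'])
    v,u=np.mgrid[0:400,0:640];d=z['d'];w=world(m,np.c_[u.ravel(),v.ravel()],d.ravel()).reshape(400,640,3)
    w[d<=0]=np.nan
    return z,m,w
def rect(p):
    r=cv2.minAreaRect((p[:,:2]*1000).astype(np.float32));return np.round(r[0],1),np.round(r[1],1),round(r[2],2)
def sel(w,mask,z0,z1):
    s=mask&(w[...,2]>z0)&(w[...,2]<z1)
    return w[s]
E
python3 - <<'E'
from h import *
z,m,w=cloud('w2')
rig=z['rig'].astype(bool);hsv=cv2.cvtColor(z['im'],cv2.COLOR_RGB2HSV)
rigd=cv2.dilate(z['rig'],np.ones((5,5)).astype(np.uint8)) if z['rig'].dtype!=bool else rig
top=sel(w,rig,.112,.130);print('ztop',np.median(top[:,2]))
print('lamp',rect(top[top[:,1]>.1]),'cam',rect(top[top[:,1]<.06]))
pl=sel(w,rig,.006,.018);print('plate',rect(pl),np.median(pl[:,2]))
red=rig&((hsv[...,0]<8)|(hsv[...,0]>172))&(hsv[...,1]>110)
rp=sel(w,red,.006,.018);print('red',len(rp),rp.mean(0));
if len(rp)>5: print('reddir',np.degrees(np.arctan(np.polyfit(rp[:,0],rp[:,1],1)[0])),rp[:,0].min(),rp[:,0].max())
k=sel(w,z['shutter_knob'].astype(bool),.05,.13);print('knob',len(k),k.min(0),k.max(0),np.median(k,0),rect(k), np.percentile(k[:,2],95))
for t in ['w1','w2']:
    z,m,w=cloud(t)
    r=sel(w,z['rack'].astype(bool),.009,.020);print(t,'rack',rect(r),np.median(r[:,2]))
    hsv=cv2.cvtColor(z['im'],cv2.COLOR_RGB2HSV);H=hsv[...,0].astype(int)
    near=cv2.dilate(z['rack'].astype(np.uint8),np.ones((25,25),np.uint8))>0
    for n,lo,hi in (('blue',108,125),('green',55,85),('yellow',24,34)):
        s=near&(H>lo)&(H<hi)&(hsv[...,1]>110)
        c=sel(w,s,.065,.105)
        if len(c): t_=c[c[:,2]>np.median(c[:,2])-.004];print(n,len(t_),rect(t_),np.median(t_[:,2]))
E
```

```text
ztop 0.12066928967389728
lamp (array([647. , 210.4]), array([ 90.9, 119.4]), 1.82) cam (array([655.5, -23.6]), array([61. , 50.1]), 1.41)
plate (array([653. ,  39.3]), array([ 71.4, 224.3]), 2.15) 0.012847299795898826
red 0 [nan nan nan]
knob 433 [0.55590384 0.16145293 0.08042032] [0.60089922 0.18535375 0.09488501] [0.57288037 0.17256873 0.09005243] (array([578.4, 173.8]), array([44.8, 23.2]), 2.28) 0.09296040221986883
w1 rack (array([ 432.1, -172. ]), array([ 61.3, 201.3]), 0.5) 0.01475175832209269
blue 102 (array([ 434.3, -233.3]), array([ 8.6, 15.6]), 1.38) 0.08459979173491258
green 108 (array([ 433.6, -168.4]), array([ 7.6, 14.6]), 0.24) 0.08479986659503422
yellow 135 (array([ 433.3, -104. ]), array([17.6,  8.8]), 89.86) 0.08458602470034587
w2 rack (array([ 433. , -172.4]), array([ 62.9, 202. ]), 0.28) 0.014839285418939752
blue 22 (array([ 437.1, -234.2]), array([ 8.8, 20.5]), 27.44) 0.08512351644017657
green 117 (array([ 433. , -172.2]), array([11.6, 22.1]), 0.27) 0.08493928726246158
yellow 102 (array([ 432.2, -107.2]), array([21.1, 10.3]), 89.26) 0.08478597662297621<stdin>:9: RuntimeWarning: Mean of empty slice.
  ret = um.true_divide(
```

```bash
python3 -c "
from h import *
rel([.5695,.173,.17],0.036)
rel([.5695,.173,.069],0.036)"
```

```text
t [ 0.0501 -0.0773  0.2284] a [ 0.0013  0.0011 -0.0394] n 0.2630604850755209
t [ 0.0502 -0.0774  0.3294] a [ 0.0013  0.0011 -0.0394] n 0.2630604850755209
```

Request:
step_arm([
  {"jaw":0.5,"tx":0.05,"ty":-0.077,"tz":0.228,"ax":0.001,"ay":0.001,"az":-0.039},
  {"jaw":0.5,"tx":0.05,"ty":-0.077,"tz":0.228,"ax":0.001,"ay":0.001,"az":-0.039},
  {"jaw":0.5,"tx":0.05,"ty":-0.077,"tz":0.228,"ax":0.001,"ay":0.001,"az":-0.039},
  {"jaw":0.5,"tx":0.05,"ty":-0.077,"tz":0.228,"ax":0.001,"ay":0.001,"az":-0.039},
  {"jaw":0.5,"tx":0.05,"ty":-0.077,"tz":0.228,"ax":0.001,"ay":0.001,"az":-0.039},
  {"jaw":0.5,"tx":0.05,"ty":-0.077,"tz":0.228,"ax":0.001,"ay":0.001,"az":-0.039},
  {"jaw":0.5,"tx":0.05,"ty":-0.077,"tz":0.228,"ax":0.001,"ay":0.001,"az":-0.039},
])

```text
time: 4.0
tool_pos: [0.569, 0.171, 0.1709]
ee_rot: [3.141, 0.001, 0.034]
wrist_force: [0.2, -0.2, 0.6]
width: 0.0474
```

```bash
python3 -c "
from h import *
rel([.5695,.173,.069],0.036)
look('w3',['shutter_knob'])
z,m,w=cloud('w3')
k=sel(w,z['shutter_knob'].astype(bool),.05,.13);print('knob',len(k),k.min(0),k.max(0),np.median(k,0),rect(k), np.percentile(k[:,2],95))
rel([.5695,.173,.069],0.036)
"
```

```text
t [ 0.0007 -0.0021  0.1019] a [ 0.001   0.0012 -0.0022] n 0.017940946056723854
shutter_knob [(0.62, [298.0, 26.0, 374.0, 223.0])]
knob 1535 [0.55575833 0.13704107 0.07183753] [0.69183818 0.18515434 0.09428887] [0.57485101 0.17273305 0.08960603] (array([624.7, 161.4]), array([ 28.5, 141.2]), 78.01) 0.09291265841875594
t [-0.0019 -0.0014  0.1054] a [-0.0003 -0.0059 -0.0021] n 0.041691003315675004
```

View pics/w3.png

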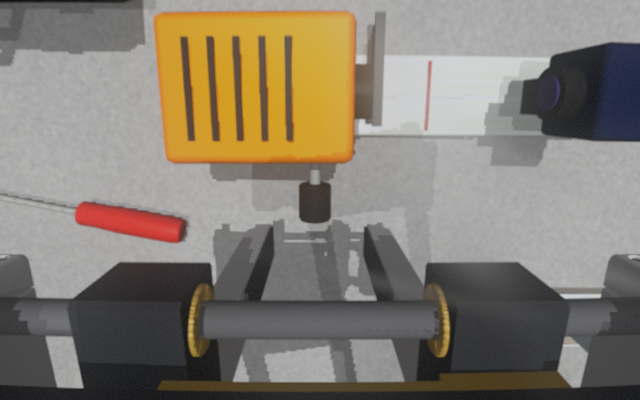

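Knob at (315,200) is centred between the open fingers and clear of the housing. Descending and gripping.

Request:
step_arm([
  {"jaw":0.5,"tx":-0.001,"ty":-0.002,"tz":0.05,"ax":0,"ay":0,"az":-0.002},
  {"jaw":0.5,"tx":-0.001,"ty":-0.002,"tz":0.085,"ax":0,"ay":0,"az":-0.002},
  {"jaw":0.5,"tx":-0.001,"ty":-0.002,"tz":0.104,"ax":0,"ay":0,"az":-0.002},
  {"jaw":0.5,"tx":-0.001,"ty":-0.002,"tz":0.104,"ax":0,"ay":0,"az":-0.002},
  {"jaw":0.1,"tx":-0.001,"ty":-0.002,"tz":0.104,"ax":0,"ay":0,"az":-0.002},
  {"jaw":0.1,"tx":-0.001,"ty":-0.002,"tz":0.104,"ax":0,"ay":0,"az":-0.002},
  {"jaw":0.1,"tx":-0.001,"ty":-0.002,"tz":0.104,"ax":0,"ay":0,"az":-0.002},
  {"jaw":0.1,"tx":-0.001,"ty":-0.002,"tz":0.104,"ax":0,"ay":0,"az":-0.002},
])

```text
time: 4.9
tool_pos: [0.5719, 0.1737, 0.073]
ee_rot: [-3.141, -0.01, 0.036]
wrist_force: [-0.4, -0.3, 4.0]
width: 0.0233
```

Request:
step_arm([
  {"jaw":0.1,"tx":-0.006,"ty":0,"tz":0,"ax":0,"ay":0,"az":0},
  {"jaw":0.1,"tx":-0.012,"ty":0,"tz":0,"ax":0,"ay":0,"az":0},
  {"jaw":0.1,"tx":-0.018,"ty":0,"tz":0,"ax":0,"ay":0,"az":0},
  {"jaw":0.1,"tx":-0.024,"ty":0,"tz":0,"ax":0,"ay":0,"az":0},
  {"jaw":0.1,"tx":-0.03,"ty":0,"tz":0,"ax":0,"ay":0,"az":0},
  {"jaw":0.1,"tx":-0.032,"ty":0,"tz":0,"ax":0,"ay":0,"az":0},
  {"jaw":0.1,"tx":-0.032,"ty":0,"tz":0,"ax":0,"ay":0,"az":0},
  {"jaw":0.1,"tx":-0.032,"ty":0,"tz":0,"ax":0,"ay":0,"az":0},
])

```text
time: 5.7
tool_pos: [0.5418, 0.1727, 0.0731]
ee_rot: [-3.14, -0.016, 0.036]
wrist_force: [4.6, 0.5, -1.2]
width: 0.0233
```

```bash
python3 - <<'E'
from h import *
o=get_obs();print(o['time'],o['tool_pos'],o['wrist_force'],o['width'])
look('w4',['shutter_knob'])
save('s4.png',snapshot('side')[0][210:290,190:310]);
z,m,w=cloud('w4')
k=sel(w,z['shutter_knob'].astype(bool),.05,.13);k=k[(k[:,1]>.15)&(k[:,0]<.6)];print('knob',len(k),k.min(0),rect(k))
a=cv2.imread('pics/w4.png');b=cv2.resize(cv2.imread('pics/s4.png'),(480,320),interpolation=cv2.INTER_CUBIC)
c=np.zeros((560,640,3),np.uint8);c[:240]=a[:240];c[240:,:480]=b;cv2.imwrite('pics/p4.png',c)
o=get_obs();print(o['time'],o['tool_pos'],o['wrist_force'],o['width'])
E
```

```text
5.7 [0.54177127 0.17272149 0.07308756] [ 4.55140069  0.53083694 -1.2241619 ] 0.023309708829098268
shutter_knob [(0.55, [295.0, 130.0, 342.0, 294.0])]
knob 4672 [0.52519618 0.16001616 0.07088485] (array([562.8, 173. ]), array([74.6, 23.6]), 2.36)
5.85 [0.54179808 0.17271035 0.07309277] [ 5.37274936 -0.36274118 -1.96847923] 0.023047046123018906
```

View pics/p4.png

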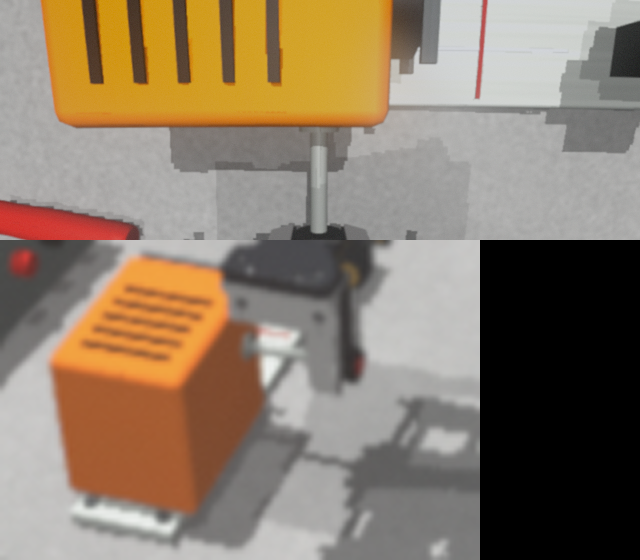

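The rod is now long (318,180) and the knob's front has moved 30.5 mm, so the shutter is fully out. I'll hold it about a second in all and then push home.

Request:
step_arm([
  {"jaw":0.1,"tx":0,"ty":0,"tz":0,"ax":0,"ay":0,"az":0},
  {"jaw":0.1,"tx":0,"ty":0,"tz":0,"ax":0,"ay":0,"az":0},
  {"jaw":0.1,"tx":0,"ty":0,"tz":0,"ax":0,"ay":0,"az":0},
  {"jaw":0.1,"tx":0,"ty":0,"tz":0,"ax":0,"ay":0,"az":0},
  {"jaw":0.1,"tx":0,"ty":0,"tz":0,"ax":0,"ay":0,"az":0},
  {"jaw":0.1,"tx":0,"ty":0,"tz":0,"ax":0,"ay":0,"az":0},
])

```text
time: 6.45
tool_pos: [0.5418, 0.1727, 0.073]
ee_rot: [-3.14, -0.015, 0.036]
wrist_force: [2.0, 0.0, -1.3]
width: 0.0232
```

Request:
step_arm([
  {"jaw":0.1,"tx":0.006,"ty":0,"tz":0,"ax":0,"ay":0,"az":0},
  {"jaw":0.1,"tx":0.012,"ty":0,"tz":0,"ax":0,"ay":0,"az":0},
  {"jaw":0.1,"tx":0.018,"ty":0,"tz":0,"ax":0,"ay":0,"az":0},
  {"jaw":0.1,"tx":0.024,"ty":0,"tz":0,"ax":0,"ay":0,"az":0},
  {"jaw":0.1,"tx":0.03,"ty":0,"tz":0,"ax":0,"ay":0,"az":0},
  {"jaw":0.1,"tx":0.032,"ty":0,"tz":0,"ax":0,"ay":0,"az":0},
  {"jaw":0.1,"tx":0.032,"ty":0,"tz":0,"ax":0,"ay":0,"az":0},
  {"jaw":0.1,"tx":0.032,"ty":0,"tz":0,"ax":0,"ay":0,"az":0},
])

```text
time: 7.25
tool_pos: [0.5719, 0.1737, 0.073]
ee_rot: [-3.141, -0.01, 0.036]
wrist_force: [-4.1, -0.9, 2.0]
width: 0.0229
```

```bash
python3 - <<'E'
from h import *
look('w5',['shutter_knob'])
z,m,w=cloud('w5')
k=sel(w,z['shutter_knob'].astype(bool),.05,.13);k=k[(k[:,1]>.15)&(k[:,0]<.61)];print('knob',len(k),k.min(0),rect(k))
o=get_obs();print(o['time'],o['tool_pos'],o['wrist_force'],o['width'])
E
```

```text
shutter_knob [(0.77, [295.0, 0.0, 420.0, 294.0])]
knob 3388 [0.55557827 0.16106008 0.068253  ] (array([575.4, 173.6]), array([40.3, 23.7]), 3.31)
7.35 [0.57192791 0.17370151 0.07301642] [-4.82630779 -0.81573529  0.77167516] 0.023436054626654504
```

Request:
step_arm([
  {"jaw":0.5,"tx":0,"ty":0,"tz":0,"ax":0,"ay":0,"az":0},
  {"jaw":0.5,"tx":0,"ty":0,"tz":0,"ax":0,"ay":0,"az":0},
  {"jaw":0.5,"tx":0,"ty":0,"tz":-0.03,"ax":0,"ay":0,"az":0},
  {"jaw":0.5,"tx":0,"ty":0,"tz":-0.08,"ax":0,"ay":0,"az":0},
  {"jaw":0.5,"tx":0,"ty":0,"tz":-0.13,"ax":0,"ay":0,"az":0},
  {"jaw":0.5,"tx":0,"ty":0,"tz":-0.17,"ax":0,"ay":0,"az":0},
  {"jaw":0.5,"tx":0,"ty":0,"tz":-0.17,"ax":0,"ay":0,"az":0},
])

```text
time: 8.05
tool_pos: [0.5737, 0.1742, 0.2522]
ee_rot: [-3.138, -0.027, 0.036]
wrist_force: [1.6, 0.6, 1.0]
width: 0.0467
```

```bash
python3 - <<'E'
from h import *
look('w6',['shutter_knob','rig'])
z,m,w=cloud('w6')
k=sel(w,z['shutter_knob'].astype(bool),.05,.13);k=k[(k[:,1]>.15)&(k[:,0]<.61)];print('knob',len(k),k.min(0),rect(k))
rig=z['rig'].astype(bool)
top=sel(w,rig,.112,.130)
print('lamp',rect(top[top[:,1]>.1]),'cam',rect(top[top[:,1]<.06]))
print(get_obs()['time'])
rel([.433,-.237,.20],1.576)
E
```

```text
shutter_knob [(0.98, [308.0, 160.0, 330.0, 206.0]), (0.32, [573.0, 286.0, 605.0, 299.0])]
rig [(0.87, [204.0, 49.0, 586.0, 207.0])]
knob 837 [0.5556741  0.16122643 0.07330654] (array([577.6, 173.3]), array([43.6, 22.5]), 2.22)
lamp (array([647. , 210.9]), array([ 89.7, 120.7]), 1.93) cam (array([655.2, -22.8]), array([59.1, 50.5]), 2.49)
8.2
t [-0.1522  0.4054  0.0405] a [ 0.0073 -0.0086 -1.5403] n 10.26894287733623
```

Request:
step_arm([
  {"jaw":0.6,"tx":-0.152,"ty":0.405,"tz":0,"ax":0.007,"ay":-0.009,"az":-1.54},
  {"jaw":0.6,"tx":-0.152,"ty":0.405,"tz":0,"ax":0.007,"ay":-0.009,"az":-1.54},
  {"jaw":0.6,"tx":-0.152,"ty":0.405,"tz":0,"ax":0.007,"ay":-0.009,"az":-1.54},
  {"jaw":0.6,"tx":-0.152,"ty":0.405,"tz":0,"ax":0.007,"ay":-0.009,"az":-1.54},
  {"jaw":0.6,"tx":-0.152,"ty":0.405,"tz":0.02,"ax":0.007,"ay":-0.009,"az":-1.54},
  {"jaw":0.6,"tx":-0.152,"ty":0.405,"tz":0.04,"ax":0.007,"ay":-0.009,"az":-1.54},
  {"jaw":0.6,"tx":-0.152,"ty":0.405,"tz":0.04,"ax":0.007,"ay":-0.009,"az":-1.54},
  {"jaw":0.6,"tx":-0.152,"ty":0.405,"tz":0.04,"ax":0.007,"ay":-0.009,"az":-1.54},
])

```text
time: 9.0
tool_pos: [0.4549, -0.1695, 0.2109]
ee_rot: [-3.139, -0.003, 1.128]
wrist_force: [-0.3, -0.6, 0.2]
width: 0.0561
```

```bash
python3 - <<'E'
from h import *
print(get_obs()['tool_pos'],np.abs(get_obs()['qvel']).max())
rel([.433,-.237,.20],1.576)
E
```

```text
[ 0.45493587 -0.16953497  0.21089098] 2.1763699255937885
t [-0.0704  0.0091  0.0107] a [-0.0022 -0.0033 -0.4477] n 2.9849398017950093
```

Request:
step_arm([
  {"jaw":0.6,"tx":-0.07,"ty":0.009,"tz":0.011,"ax":-0.002,"ay":-0.003,"az":-0.448},
  {"jaw":0.6,"tx":-0.07,"ty":0.009,"tz":0.011,"ax":-0.002,"ay":-0.003,"az":-0.448},
  {"jaw":0.6,"tx":-0.07,"ty":0.009,"tz":0.011,"ax":-0.002,"ay":-0.003,"az":-0.448},
  {"jaw":0.6,"tx":-0.07,"ty":0.009,"tz":0.011,"ax":-0.002,"ay":-0.003,"az":-0.448},
  {"jaw":0.6,"tx":-0.07,"ty":0.009,"tz":0.011,"ax":-0.002,"ay":-0.003,"az":-0.448},
  {"jaw":0.6,"tx":-0.07,"ty":0.009,"tz":0.011,"ax":-0.002,"ay":-0.003,"az":-0.448},
  {"jaw":0.6,"tx":-0.07,"ty":0.009,"tz":0.011,"ax":-0.002,"ay":-0.003,"az":-0.448},
])

```text
time: 9.7
tool_pos: [0.4333, -0.2359, 0.1995]
ee_rot: [-3.141, -0.0, 1.576]
wrist_force: [0.0, -0.6, 0.0]
width: 0.0563
```

```bash
python3 - <<'E'
from h import *
print(get_obs()['tool_pos'],np.abs(get_obs()['qvel']).max())
look('w7',['rack','cell','cell_green'])
z,m,w=cloud('w7');hsv=cv2.cvtColor(z['im'],cv2.COLOR_RGB2HSV);H=hsv[...,0].astype(int)
r=sel(w,z['rack'].astype(bool),.009,.020);print('rack',rect(r),np.median(r[:,2]))
near=cv2.dilate((z['rack']|z['cell']).astype(np.uint8),np.ones((15,15),np.uint8))>0
for n,lo,hi in (('blue',105,125),('green',50,85)):
    c=sel(w,near&(H>lo)&(H<hi)&(hsv[...,1]>80),.065,.105)
    if len(c): t=c[c[:,2]>np.percentile(c[:,2],70)-.003];print(n,len(t),rect(t),np.median(t[:,2]))
c=sel(w,z['cell'].astype(bool),.02,.1);print('cell all',rect(c))
rel([.433,-.237,.20],1.576);print(get_obs()['time'])
E
```

```text
[ 0.43333378 -0.2359411   0.199489  ] 0.006652548963052712
rack [(0.78, [282.0, 3.0, 350.0, 210.0])]
cell [(0.64, [304.0, 163.0, 331.0, 212.0])]
cell_green [(0.76, [305.0, 95.0, 333.0, 131.0])]
rack (array([ 432.4, -172.5]), array([ 62.7, 200.2]), 0.71) 0.014768197139894051
blue 375 (array([ 432.7, -236.6]), array([10.8, 22.4]), 0.59) 0.08481304274180995
green 193 (array([ 432.4, -172.1]), array([11.8, 22.2]), 0.33) 0.08470960253907867
cell all (array([ 433. , -236.8]), array([19.9, 30.1]), 0.4)
t [-0.0007 -0.0003 -0.0002] a [ 0.0002 -0.0001  0.0006] n 0.004322955325494667
9.9
```

View pics/w7.png

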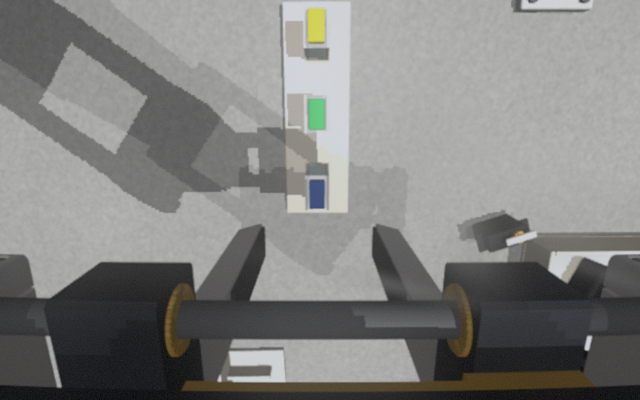

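The blue cell is at (317,190), centre (0.4328, -0.2368), and squared with the jaws. Descending.

Request:
step_arm([
  {"jaw":0.6,"tx":-0.001,"ty":0,"tz":0.045,"ax":0,"ay":0,"az":-0.002},
  {"jaw":0.6,"tx":-0.001,"ty":0,"tz":0.085,"ax":0,"ay":0,"az":-0.002},
  {"jaw":0.6,"tx":-0.001,"ty":0,"tz":0.115,"ax":0,"ay":0,"az":-0.002},
  {"jaw":0.6,"tx":-0.001,"ty":0,"tz":0.14,"ax":0,"ay":0,"az":-0.002},
  {"jaw":0.6,"tx":-0.001,"ty":0,"tz":0.156,"ax":0,"ay":0,"az":-0.002},
  {"jaw":0.6,"tx":-0.001,"ty":0,"tz":0.156,"ax":0,"ay":0,"az":-0.002},
  {"jaw":0.6,"tx":-0.001,"ty":0,"tz":0.156,"ax":0,"ay":0,"az":-0.002},
])

```text
time: 10.6
tool_pos: [0.4336, -0.2373, 0.0443]
ee_rot: [3.141, 0.0, 1.579]
wrist_force: [0.4, -0.1, 0.5]
width: 0.0566
```

```bash
python3 -c "
from h import *
rel([.4328,-.2368,.044],1.579);print(get_obs()['tool_pos'])"
```

```text
t [ 0.0006 -0.0008  0.0003] a [ 0.0005  0.0001 -0.0004] n 0.004157341596204458
[ 0.43360409 -0.23734478  0.04426966]
```

Request:
step_arm([
  {"jaw":0.6,"tx":0.0005,"ty":-0.0008,"tz":0,"ax":0,"ay":0,"az":0},
  {"jaw":0.3,"tx":0.0005,"ty":-0.0008,"tz":0,"ax":0,"ay":0,"az":0},
  {"jaw":0.1,"tx":0.0005,"ty":-0.0008,"tz":0,"ax":0,"ay":0,"az":0},
  {"jaw":0.1,"tx":0.0005,"ty":-0.0008,"tz":0,"ax":0,"ay":0,"az":0},
  {"jaw":0.1,"tx":0.0005,"ty":-0.0008,"tz":0,"ax":0,"ay":0,"az":0},
  {"jaw":0.1,"tx":0.0005,"ty":-0.0008,"tz":0,"ax":0,"ay":0,"az":0},
])

```text
time: 11.2
tool_pos: [0.4327, -0.2369, 0.0443]
ee_rot: [3.141, 0.0, 1.579]
wrist_force: [0.8, 0.2, -0.2]
width: 0.0195
```

Request:
step_arm([
  {"jaw":0.1,"tx":0,"ty":0,"tz":-0.01,"ax":0,"ay":0,"az":0},
  {"jaw":0.1,"tx":0,"ty":0,"tz":-0.025,"ax":0,"ay":0,"az":0},
  {"jaw":0.1,"tx":0,"ty":0,"tz":-0.05,"ax":0,"ay":0,"az":0},
  {"jaw":0.1,"tx":0,"ty":0,"tz":-0.085,"ax":0,"ay":0,"az":0},
  {"jaw":0.1,"tx":0,"ty":0,"tz":-0.12,"ax":0,"ay":0,"az":0},
  {"jaw":0.1,"tx":0,"ty":0,"tz":-0.15,"ax":0,"ay":0,"az":0},
  {"jaw":0.1,"tx":0,"ty":0,"tz":-0.17,"ax":0,"ay":0,"az":0},
  {"jaw":0.1,"tx":0,"ty":0,"tz":-0.17,"ax":0,"ay":0,"az":0},
])

```text
time: 12.0
tool_pos: [0.4342, -0.2379, 0.2188]
ee_rot: [3.135, 0.005, 1.579]
wrist_force: [-0.3, -0.0, -1.0]
width: 0.0195
```

```bash
python3 - <<'E'
from h import *
look('w8',['cell','cell_green','cell_yellow'])
o=get_obs();print(o['time'],o['tool_pos'],o['ee_rot'],o['wrist_force'],o['width'])
# cell in tool frame from wrist depth
z,m,w=cloud('w8');T=rot(o['ee_rot']);s=z['cell'].astype(bool);p=(w[s]-o['tool_pos'])@T;p=p[np.isfinite(p).all(1)]
print(np.percentile(p,[2,50,98],axis=0).round(4))
# rig frame, target
ox,oy,yw=.6518,.0761,.0365
Rz=R.from_euler('z',yw).as_matrix();mid=np.array([ox,oy,0])+Rz@[0,-.0015,0];print('mid',mid)
rel([mid[0],mid[1],.22],1.571+yw);rel([mid[0],mid[1],.093],1.571+yw)
E
```

```text
cell [(0.57, [294.0, 199.0, 346.0, 305.0])]
cell_green [(0.95, [304.0, 94.0, 330.0, 128.0]), (0.23, [464.0, 205.0, 525.0, 244.0])]
cell_yellow [(0.96, [302.0, 10.0, 329.0, 62.0])]
12.2 [ 0.43193385 -0.23631302  0.21247997] [-3.13925097e+00 -1.84195557e-03  1.57861229e+00] [ 0.22010259 -0.32644171 -0.57904588] 0.019680572276894816
[[-0.0113 -0.0066 -0.0477]
 [ 0.0101  0.0031 -0.0388]
 [ 0.0136  0.0127  0.0265]]
mid [0.65185474 0.074601   0.        ]
t [ 0.3092  0.2223 -0.0075] a [-0.0023 -0.0019 -0.0289] n 0.1935919089733407
t [0.309  0.2226 0.1195] a [-0.0023 -0.0019 -0.0289] n 0.1935919089733407
```

View pics/w8.png

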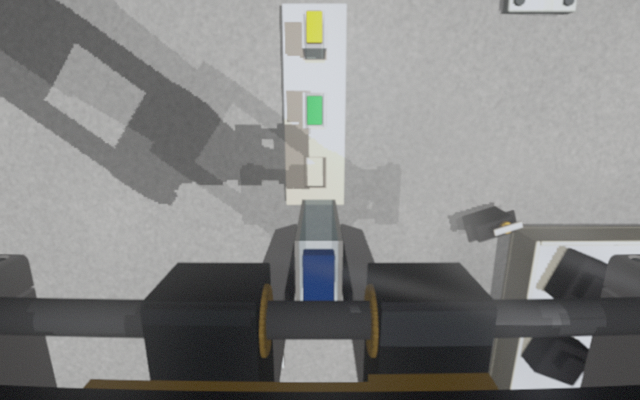

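The blue cell is held between the jaws at (318,275). Its pocket is empty at (315,172), and the green and yellow cells haven't moved. Now moving high over the rig gap.

Request:
step_arm([
  {"jaw":0.1,"tx":0.025,"ty":0.018,"tz":-0.004,"ax":0,"ay":0,"az":-0.01},
  {"jaw":0.1,"tx":0.06,"ty":0.043,"tz":-0.008,"ax":-0.002,"ay":-0.002,"az":-0.029},
  {"jaw":0.1,"tx":0.1,"ty":0.072,"tz":-0.008,"ax":-0.002,"ay":-0.002,"az":-0.029},
  {"jaw":0.1,"tx":0.14,"ty":0.101,"tz":-0.008,"ax":-0.002,"ay":-0.002,"az":-0.029},
  {"jaw":0.1,"tx":0.18,"ty":0.13,"tz":-0.008,"ax":-0.002,"ay":-0.002,"az":-0.029},
  {"jaw":0.1,"tx":0.22,"ty":0.158,"tz":-0.008,"ax":-0.002,"ay":-0.002,"az":-0.029},
  {"jaw":0.1,"tx":0.26,"ty":0.187,"tz":-0.008,"ax":-0.002,"ay":-0.002,"az":-0.029},
  {"jaw":0.1,"tx":0.295,"ty":0.212,"tz":-0.008,"ax":-0.002,"ay":-0.002,"az":-0.029},
])

```text
time: 13.0
tool_pos: [0.6418, 0.0627, 0.2178]
ee_rot: [-3.137, -0.0, 1.609]
wrist_force: [0.8, -0.8, -0.8]
width: 0.0198
```

```bash
python3 - <<'E'
from h import *
o=get_obs();print(o['tool_pos'],np.abs(o['qvel']).max())
rel([.6519,.0746,.22],1.6075)
E
```

```text
[0.64179545 0.06267199 0.21783816] 0.7730165342617087
t [ 0.0115  0.0105 -0.0022] a [-0.0043 -0.0001  0.0011] n 0.02980845964982993
```

Request:
step_arm([
  {"jaw":0.1,"tx":0.0115,"ty":0.0105,"tz":0,"ax":-0.004,"ay":0,"az":0.001},
  {"jaw":0.1,"tx":0.0115,"ty":0.0105,"tz":0,"ax":-0.004,"ay":0,"az":0.001},
  {"jaw":0.1,"tx":0.0115,"ty":0.0105,"tz":0,"ax":-0.004,"ay":0,"az":0.001},
  {"jaw":0.1,"tx":0.0115,"ty":0.0105,"tz":0,"ax":-0.004,"ay":0,"az":0.001},
])

```text
time: 13.4
tool_pos: [0.6511, 0.0729, 0.2176]
ee_rot: [-3.14, 0.001, 1.606]
wrist_force: [-0.3, 0.3, -0.8]
width: 0.0202
```

```bash
python3 - <<'E'
from h import *
o=get_obs()
look('w9',['cell','rig']);z,m,w=cloud('w9');T=rot(o['ee_rot']);s=z['cell'].astype(bool);p=(w[s]-o['tool_pos'])@T;p=p[np.isfinite(p).all(1)]
print(np.percentile(p,[2,50,98],axis=0).round(4))
hsv=cv2.cvtColor(z['im'],cv2.COLOR_RGB2HSV);b=s&(abs(hsv[...,0].astype(int)-115)<10)&(hsv[...,1]>80)
p=(w[b]-o['tool_pos'])@T;t=p[p[:,2]<np.percentile(p[:,2],30)+.003];print('cap',rect(t),np.median(t[:,2]))
rig=z['rig'].astype(bool);top=sel(w,rig,.112,.128)
print('lamp',rect(top[top[:,1]>.1]),'cam',rect(top[top[:,1]<.06]))
print(o['time'],o['tool_pos'],o['ee_rot'])
rel([.6519,.0746,.092],1.6075)
E
```

```text
cell [(0.79, [295.0, 200.0, 344.0, 302.0]), (0.35, [334.0, 202.0, 342.0, 301.0])]
rig [(0.87, [204.0, 0.0, 381.0, 226.0])]
[[-0.0096 -0.0085 -0.0413]
 [ 0.0114  0.0008 -0.0324]
 [ 0.0151  0.0105  0.0327]]
cap (array([0., 0.]), array([0., 0.]), 0.0) nan
lamp (array([647.8, 182.5]), array([90.2, 63.4]), 2.01) cam (array([0., 0.]), array([0., 0.]), 0.0)
13.4 [0.65114999 0.07287352 0.21764442] [-3.14035549e+00  5.51777969e-04  1.60566035e+00]
t [0.0016 0.0004 0.1265] a [ 0.0004  0.0001 -0.0019] n 0.013013019802145793
  return _methods._mean(a, axis=axis, dtype=dtype,
  ret = ret.dtype.type(ret / rcount)
```

View pics/w9.png

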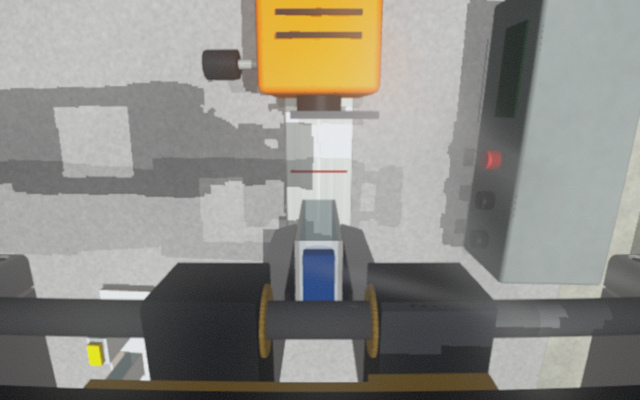

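The knob is home at (222,65), and the cell is centred over the plate with the red line at (318,171). A grey box stands on the right from (490,0), so I'll check its clearance before descending.

```bash
python3 - <<'E'
from h import *
z,m,w=cloud('w9')
q=w[0:290,440:640].reshape(-1,3);q=q[(q[:,2]>.02)&(q[:,0]>.70)]
print(np.percentile(q,[1,50,99],axis=0).round(3)); 
for h in (.05,.1,.15,.2): 
    s=q[q[:,2]>h]; print(h,len(s),s[:,0].min().round(3) if len(s) else '')
# red line
hsv=cv2.cvtColor(z['im'],cv2.COLOR_RGB2HSV);H=hsv[...,0].astype(int)
s=np.zeros(H.shape,bool);s[160:182,285:352]=1;s&=((H<8)|(H>172))&(hsv[...,1]>90)
r=w[s];print('red',r.mean(0),np.degrees(np.polyfit(r[:,0],r[:,1],1)[0]),r[:,0].min(),r[:,0].max())
E
```

```text
[[ 0.723 -0.005  0.025]
 [ 0.849  0.121  0.09 ]
 [ 0.916  0.233  0.314]]
0.05 38638 0.722
0.1 1202 0.722
0.15 1202 0.722
0.2 1202 0.722
red [0.65468491 0.07607577 0.01329203] 2.1416670158723443 0.623877590443709 0.6798183264634012
```

Request:
step_arm([
  {"jaw":0.1,"tx":0.0015,"ty":0.0005,"tz":0.02,"ax":0,"ay":0,"az":-0.002},
  {"jaw":0.1,"tx":0.0015,"ty":0.0005,"tz":0.045,"ax":0,"ay":0,"az":-0.002},
  {"jaw":0.1,"tx":0.0015,"ty":0.0005,"tz":0.07,"ax":0,"ay":0,"az":-0.002},
  {"jaw":0.1,"tx":0.0015,"ty":0.0005,"tz":0.092,"ax":0,"ay":0,"az":-0.002},
  {"jaw":0.1,"tx":0.0015,"ty":0.0005,"tz":0.112,"ax":0,"ay":0,"az":-0.002},
  {"jaw":0.1,"tx":0.0015,"ty":0.0005,"tz":0.1265,"ax":0,"ay":0,"az":-0.002},
  {"jaw":0.1,"tx":0.0015,"ty":0.0005,"tz":0.1265,"ax":0,"ay":0,"az":-0.002},
  {"jaw":0.1,"tx":0.0015,"ty":0.0005,"tz":0.1265,"ax":0,"ay":0,"az":-0.002},
])

```text
time: 14.35
tool_pos: [0.6522, 0.0742, 0.0927]
ee_rot: [3.14, 0.0, 1.607]
wrist_force: [0.3, 0.2, -0.4]
width: 0.02
```

```bash
python3 - <<'E'
from h import *
rel([.6519,.0746,.092],1.6075);print(get_obs()['tool_pos'],get_obs()['ee_rot'])
E
```

```text
t [ 0.0004 -0.0003  0.0007] a [ 0.0011  0.0001 -0.0004] n 0.00818313988935375
[0.65219127 0.07419703 0.09266752] [3.14045237e+00 1.04874009e-04 1.60705786e+00]
```

Pose is within 1 mm. I'll settle it and check from the fixed and wrist cameras.

Request:
step_arm([
  {"jaw":0.1,"tx":0.0004,"ty":0,"tz":0.0005,"ax":0.001,"ay":0,"az":0},
  {"jaw":0.1,"tx":0.0004,"ty":0,"tz":0.0005,"ax":0.001,"ay":0,"az":0},
  {"jaw":0.1,"tx":0.0004,"ty":0,"tz":0.0005,"ax":0.001,"ay":0,"az":0},
  {"jaw":0.1,"tx":0.0004,"ty":0,"tz":0.0005,"ax":0.001,"ay":0,"az":0},
  {"jaw":0.1,"tx":0.0004,"ty":0,"tz":0.0005,"ax":0.001,"ay":0,"az":0},
])

```text
time: 14.85
tool_pos: [0.6522, 0.0746, 0.0924]
ee_rot: [3.141, 0.0, 1.607]
wrist_force: [-0.3, 0.3, -0.9]
width: 0.0196
```

```bash
python3 - <<'E'
from h import *
o=get_obs();print(o['time'],o['tool_pos'],o['ee_rot'],o['width'],np.abs(o['qvel']).max(),o['wrist_force'])
look('w10',['cell','rig','shutter_knob']);z,m,w=cloud('w10')
Rz=R.from_euler('z',.0365).as_matrix();f=lambda p:(p-np.array([.6518,.0761,0]))@Rz
p=f(w[z['cell'].astype(bool)]);p=p[np.isfinite(p).all(1)];print('cell in rig',np.percentile(p,[1,50,99],axis=0).round(4))
hsv=cv2.cvtColor(z['im'],cv2.COLOR_RGB2HSV)
k=f(sel(w,z['shutter_knob'].astype(bool),.05,.13));k=k[(k[:,0]<-.05)];print('knob',k.min(0) if len(k) else None)
im,d=snapshot('side');s=silhouettes('side','cell');print([(x['confidence'],x['rect']) for x in s])
t,_=snapshot('top')
a=cv2.resize(z['im'],(480,300));b=cv2.resize(im[170:290,190:380],(475,300),interpolation=cv2.INTER_CUBIC);c=cv2.resize(t[130:280,220:470],(315,189))
C=np.zeros((600,800,3),np.uint8);C[:300,:480]=a;C[300:,:475]=b;C[:189,480:795]=c;save('fin.png',C)
print(get_obs()['tool_pos'],get_obs()['time'])
E
```

```text
14.85 [0.65224156 0.07464513 0.09235302] [3.14118483e+00 1.12924885e-04 1.60716727e+00] 0.01961524795906249 0.003358444675753988 [-0.30976531  0.33772515 -0.8805084 ]
cell [(0.74, [297.0, 197.0, 347.0, 302.0])]
rig [(0.65, [114.0, 0.0, 433.0, 383.0]), (0.36, [299.0, 199.0, 336.0, 301.0])]
shutter_knob [(0.82, [112.0, 7.0, 200.0, 65.0])]
cell in rig [[-0.0085 -0.0128  0.0548]
 [ 0.0012  0.0099  0.1247]
 [ 0.0112  0.0137  0.1338]]
knob [-0.09286698  0.08792622  0.07106267]
[(0.54, [244.0, 193.7, 254.7, 221.8]), (0.38, [329.9, 184.8, 367.3, 224.9])]
[0.65213141 0.07459615 0.09206414] 15.2
```

View pics/fin.png

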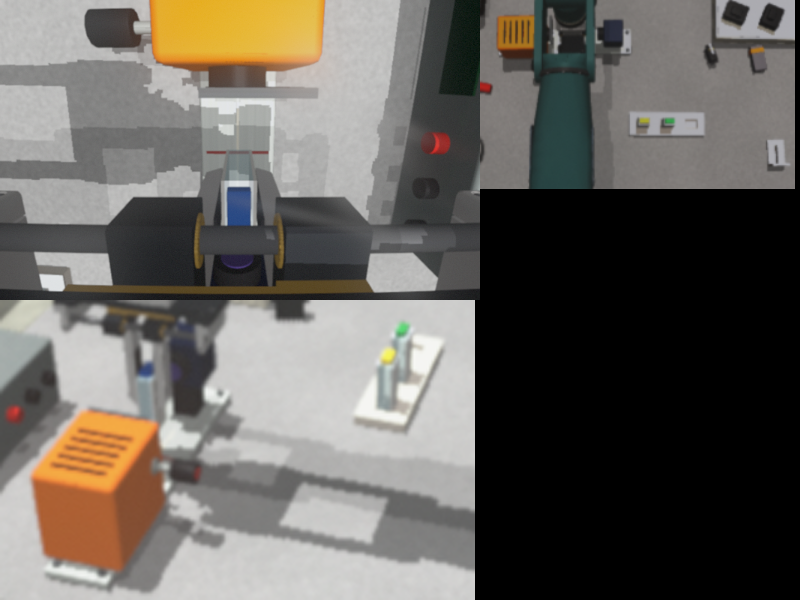

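The final view shows the cell upright in the gap at (145,390) in the side crop, with the knob home and the rack cells standing. In the rig frame the cell's bottom is at 55 mm and its lamp-side clear face at y +13.7 mm, as planned. Handing in.

```bash
python3 -c "
from h import *
print(close_job())"
```

```text
the job is handed in; nothing more can be done
None
```

The job is done and handed in at about 15 s of the 51 s allowed; no verdict is reported.

- **Shutter:** I gripped the knob and pulled it 30.5 mm to its stop. I held it out for about a second and pushed it home; its front end measured the same place as before, within 1 mm.
- **Cell:** I gripped the blue-capped cell with the jaws closing only on its two frosted faces, lifted it from the rack and now hold it in the light path. The jaws read 19.6 mm.
- **Last checks:** In the rig frame the cell's bottom stands at 55 mm, so the beam at 90 mm crosses mid-glass. Its lamp-side clear face is at y +13.7 mm (planned +13.5). It is upright and turned to the rig within about 0.1°.
    - The arm was nearly still and the wrist force was under 1 N.
    - The green and yellow cells stand in the rack, and what shows of the loose things in the final pictures looks undisturbed.
- **Disagreements:** The wrist depth puts the cell about 1 mm off the beam axis sideways, within the 2 mm calibration. The networks' weaker reports were wrong now and then, such as "cell" marked on the rig or the rack, and I left those out.

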